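# Seal the spare inlet and vent the reagent bottle

### The job

Get the plate reader's reagent supply ready: first press the red dust cap fully home on the spare inlet, then screw the orange cap of the docked amber bottle down (clockwise) until it bottoms out, and back it off a quarter turn so that the bottle can breathe. Finish with the gripper still closed on the sides of the orange cap, holding it still there, and leave everything else on the bench where it stands.

Things in the scene. Friction and masses are not known exactly. Their poses are not given: they have to be found in the camera images.
- bottle_dock: fixed light-grey block 120 x 120 x 45 mm with an amber bottle (64 mm diameter, paper label) clamped upright in its middle; it does not move. Origin: centre of the block's underside on the bench, below the bottle's axis; z up. The bottle's body ends 85 mm above the bench, its shoulder narrows to 42 mm across at 98 mm, and the neck above (32 mm across, one ring 37 mm across) carries the orange cap
- screw_cap: orange ribbed screw cap, 42 mm diameter, 26 mm tall, already on the bottle's thread. Origin: centre of its underside, on the axis (112 mm above the bench when bottomed out); z up, x along the white line on its top. Clockwise from above screws it down, 4 mm per turn. Stiff (0.12 N m: squeeze its sides with 25 N or more); it stays where it is left and stops solidly when bottomed out
- cap_grip (a point): point on the axis of the orange cap at half its height, 13 mm above its underside and 13 mm below its top: close the fingers here, from above, along any horizontal line
- cap_turn (a joint): how far the orange cap is unscrewed, rad: 0 = bottomed out, grows counter-clockwise seen from above (pi/2 = a quarter turn backed off), at most 5.2; it starts between 2.4 and 4.2
- inlet: fixed light-grey block 90 x 100 x 55 mm with an upright aluminium stub (34 mm diameter, top face 92 mm above the bench) in its middle, carrying the red dust cap. Origin: centre of the block's underside on the bench; z up
- dust_cap_top (a point): centre of the top face of the red push-on dust cap, a round plastic cap 28 mm diameter (31 mm at its foot) and 18 mm tall on a vertical nozzle; the top is 110 mm above the bench when home and up to 120 mm when proud
- dust_cap (a joint): how far the red dust cap has been pushed down, m: 0 = 10 mm proud, 0.010 = home, its foot against the aluminium stub; it starts between 0 and 0.003. It slides straight down under about 7 N, stays where it is left and stops solidly when home
- marker: loose white and blue marker pen, 125 x 13 x 13 mm, lying flat: leave alone. Origin: centre of its underside
- microplate: loose white well plate 128 x 86 x 14 mm: leave alone. Origin: centre of its underside
- amber_bottle: loose amber bottle with a blue cap, 68 mm diameter, 150 mm tall: leave alone. Origin: centre of its underside
- white_bottle: loose white jar with a blue lid, 56 mm diameter, 110 mm tall: leave alone. Origin: centre of its underside
- tube_rack: loose blue tube rack 100 x 200 mm, 48 mm tall with its tubes: leave alone. Origin: centre of its underside
- notebooks: pile of three maroon notebooks, 190 x 260 x 43 mm: leave alone. Origin: centre of its underside
- beaker: loose clear plastic beaker, 68 mm diameter, 80 mm tall: leave alone. Origin: centre of its underside

How it is judged:
On the way, in this order (a step that is already met when the one before it is completed fails the run):
1. the red dust cap is pressed home, the orange cap not yet screwed down (value of joint dust_cap above 0.0085 m and value of joint cap_turn above 1 rad), for 0.2 s.
2. the orange cap is bottomed out (value of joint cap_turn below 0.07 rad and value of joint dust_cap above 0.0085 m), for 0.2 s.
At the end, for the whole second after the job is handed in: Red dust cap home within 1.5 mm; orange cap, having bottomed out (within 0.07 rad) after that, is backed off 1.22 to 1.92 rad (90 +- 20 degrees) and still; the fingers are closed on its sides with more than 3 N, the TCP within 28 mm of its middle (value of joint dust_cap above 0.0085 m and value of joint cap_turn between 1.22 and 1.92 rad and velocity of joint cap_turn between -0.1 and 0.1 rad/s and contact force between the fingers and screw_cap above 3 N and distance between the grasp point and cap_grip below 0.028 m); the arm keeps its last pose, push and grip.
It fails at once if a bystander is shifted by more than 3 cm or tipped over (distance of any of marker, microplate, amber_bottle, white_bottle, tube_rack, notebooks, beaker from where it was at the start of the episode above 0.03 m or angle between any of marker, microplate, amber_bottle, white_bottle, tube_rack, notebooks, beaker's own z axis and vertical above 0.5 rad).
It also fails if it takes over 72 s, if anything falls off the work surface, if the arm or the gripper's body presses on something with over 40 N, if the wrist force passes 120 N, or if a joint passes its speed limit or range.

### The arm

A 6-joint arm with a two-finger parallel gripper is mounted at the origin on the work surface. World frame = base frame: x ahead of the robot, y to its left, z up, the work surface at z = 0. Lengths are in m, angles in rad, forces in N, time in s.
With the tool pointing down it reaches from about 0.3 to 0.75 m from the base axis. Payload 8.5 kg.
Tool frame: the origin (TCP) lies between the finger pads, 19 mm behind the fingertips; this is the grasp point; z points along the fingers, y is the line along which they close (so a half turn about z gives the same grasp; the last joint's range is limited). The gripper opens to 88 mm and grips with 3 to 60 N. Pads are 18 mm wide; open, the fingers measure 123 mm over their backs; the gripper's body (75 mm by 187 mm) begins 45 mm behind the grasp point.
Start: joints at [1.071, 0.381, 1.297, -0, 1.464, -0.215], TCP at [0.155, 0.528, 0.257] pointing down, gripper open.
Joint ranges: [-3.11, 3.11], [-0.89, 2.33], [0.22, 2.48], [-1.42, 4.56], [0.17, 2.85], [-2.88, 2.88]. Speed limits (rad/s): [2.39, 2.39, 3.14, 3.14, 3.14, 3.14].

### API

Orientations are given as a unit quaternion [x, y, z, w].
In Python, from bench import r gives the robot as it stands.
- The arm moves only by the shell command python3 nudge.py FILE [OPENING] [FORCE], which reads ROWS from the file FILE. ROWS is a JSON list of rows, 1 to 5 of them, each of 6 numbers: dx, dy, dz in units of 25 mm, then a rotation vector rx, ry, rz in units of 0.25 rad; each row is the pose to reach, as a shift and turn from the pose commanded when the command began, along the tool's axes at that moment; what a row does not reach only later rows make up. A row lasts 1/10 s, in which the tool goes at most 0.05 m and 0.15 rad, less where a joint would pass 70% of its speed; a pose out of reach is approached as far as the arm can. OPENING is the opening from 0.0 (shut) to 1.0 (fully open), set as the command begins (- or left out keeps the last). The fingers move at their own pace and stop on an object; FORCE is the grip in N (left out, the last holds). Time passes only in rows, so rows that do not move let the fingers close. It prints the time, the measured TCP pose, the force, the opening and the grip force at its end. Input that does not fit is refused with a message, and nothing moves.
- r.get_obs(): the state, without advancing time (a new reading comes with each control period).
- r.grab_frame(name): name is "scene" or "top" or "wrist"; returns the picture (384x512x3 uint8, blue, green, red); there is no depth.
- r.camera_model(name): a dict with "fx", "fy", "cx", "cy" (pixels), "R" (3x3) and "t" (3): a world point X has camera coordinates R X + t; the wrist camera has in their place "tool_from_camera" (4x4, takes a point from camera to tool coordinates, whose origin is the TCP and whose axes are the flange's). Camera axes: x right, y down, z forward; pixel columns grow to the right and rows downward; lengths in m; the calibration is good to about 2 mm. A picture is of the moment at which its call begins: read the wrist's pose just before it. camera_model takes no time and is no camera call.
- r.close_job(): hands the job in; it is judged then, once.
The state is a dict: "t": time; "qpos": joint angles; "dq": joint speeds; "joint_efforts": joint torques, N m; "tool_pos": TCP position; "ee_rot": TCP orientation; "contact_force": force on the tool from outside, world axes, zero at the start; "moment": the same for the moment, N m; "gripper_width": opening from 0.0 (shut) to 1.0 (fully open); "grip_force": force on a finger pad.
Only numpy, scipy, OpenCV 4.12 (cv2) and the standard library are available. Lean on these libraries where they do the work, as an engineer would, in place of code of your own. Each camera call takes 0.05 s, during which the arm holds its last target. There are 200 camera calls.

## Working session

There is one attempt and no reset: what is moved stays moved. The work goes in short steps, Python scripts to look and compute and a shell command to move; the robot and the scene stay as the last step left them, time stands still between calls to the robot, and variables do not carry over. Pictures are saved under pics/ and viewed, at most 10 in all, crops included, and the job is handed in when it is done.

```bash
ls; mkdir -p pics; python3 - <<'E'
from bench import r
import cv2,numpy as np
o=r.get_obs();print(o)
for n in("scene","top"):
    cv2.imwrite(f"pics/{n}0.png",r.grab_frame(n));c=r.camera_model(n);print(n,{k:np.round(v,4).tolist() for k,v in c.items() if k!='x'})
print(r.camera_model("wrist"))
a=cv2.imread("pics/scene0.png");b=cv2.imread("pics/top0.png")
E
```

```text
bench.py
nudge.py
pics
{'t': 0.0, 'qpos': array([ 1.07070576e+00,  3.81225248e-01,  1.29825305e+00, -6.18498983e-06,
        1.46358680e+00, -2.15317632e-01]), 'dq': array([ 0.0004333 , -0.00066816, -0.00078709, -0.00103031, -0.00142545,
        0.00175004]), 'joint_efforts': array([-1.41319106e-03, -4.37927842e+01, -2.24560279e+01,  7.12980470e-02,
        3.51845613e-02, -1.45778854e-04]), 'tool_pos': array([0.15440844, 0.52762331, 0.25682464]), 'ee_rot': array([ 1.41905466e-01,  9.89879940e-01, -6.90698902e-04, -2.54889899e-04]), 'contact_force': array([-0.23589144,  0.37051446,  0.11353198]), 'moment': array([-0.00945277, -0.00338836,  0.03277361]), 'grip_force': 0.0, 'gripper_width': 1.0023631647939455}
scene {'fx': 493.5473, 'fy': 493.5473, 'cx': 251.197, 'cy': 200.8503, 'R': [[0.387, 0.922, -0.0087], [0.7156, -0.3062, -0.6279], [-0.5816, 0.2368, -0.7783]], 't': [-0.21, -0.3319, 1.8498]}
top {'fx': 380.5897, 'fy': 380.5897, 'cx': 260.4706, 'cy': 196.3156, 'R': [[-0.0062, -0.9998, 0.0205], [-0.9877, 0.0029, -0.1565], [0.1564, -0.0212, -0.9875]], 't': [-0.0199, 0.5375, 1.2479]}
{'fx': 272.92926610630417, 'fy': 272.92926610630417, 'cx': 253.40591153883113, 'cy': 192.04155827394587, 'tool_from_camera': array([[ 7.40592472e-04, -9.49900120e-01, -3.12552739e-01,
         8.12365505e-02],
       [ 9.99999698e-01,  7.76595699e-04,  9.29091537e-06,
         8.07360046e-05],
       [ 2.33901671e-04, -3.12552651e-01,  9.49900408e-01,
        -1.28003016e-01],
       [ 0.00000000e+00,  0.00000000e+00,  0.00000000e+00,
         1.00000000e+00]])}
```

View pics/scene0.png

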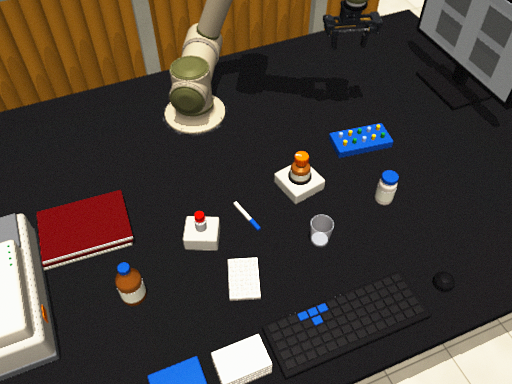

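View pics/top0.png

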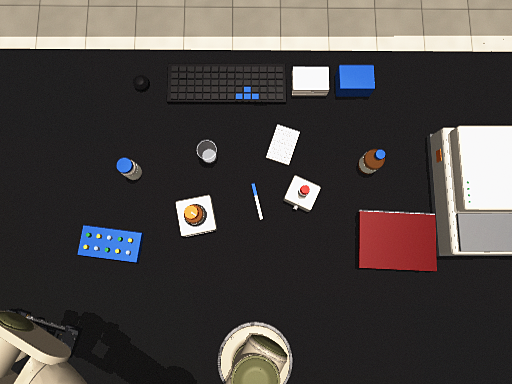

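The scene view shows the orange cap near (302,157) and the red cap near (199,216). In the top view they are near (194,213) and (304,190). I'll enlarge both for exact readings.

```bash
python3 - <<'E'
import cv2,numpy as np
a=cv2.imread("pics/scene0.png");b=cv2.imread("pics/top0.png")
def c(im,u,v,w=24,s=12):return cv2.resize(im[v-w//2:v+w//2,u-w//2-4:u+w//2+4],None,fx=s,fy=s,interpolation=cv2.INTER_NEAREST)
m=np.vstack([np.hstack([c(a,302,162),c(a,199,218)]),np.hstack([c(b,194,213),c(b,304,190)])])
for i in range(0,m.shape[1],48): m[::12,i]=(0,255,0)
for i in range(0,m.shape[0],48): m[i,::12]=(0,255,0)
cv2.imwrite("pics/crop.png",m);print(m.shape)
E
```

```text
(576, 768, 3)
```

View pics/crop.png

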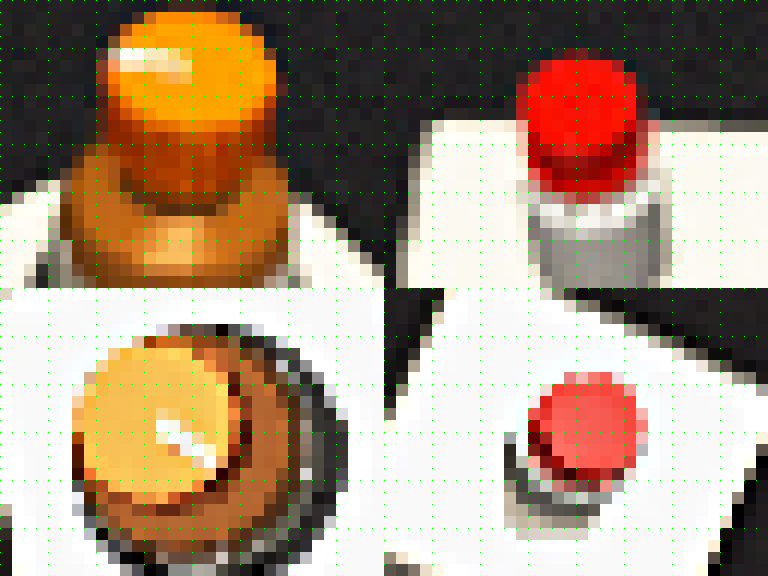

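Crop readings, top-face centres. Scene: orange (301.3,155.3), red (198.9,213.6). Top: orange (190.7,211.6), red (304.5,189.1). The white line runs from the centre outward. Next I triangulate.

```bash
cat >h.py <<'E'
from bench import r
import cv2,numpy as np
from scipy.spatial.transform import Rotation as R
def P(n):
    c=r.camera_model(n);K=np.array([[c["fx"],0,c["cx"]],[0,c["fy"],c["cy"]],[0,0,1]]);return K@np.c_[c["R"],c["t"]]
def tri(a,b):
    X=cv2.triangulatePoints(P("scene"),P("top"),np.array(a,float)[:,None],np.array(b,float)[:,None])[:,0];return X[:3]/X[3]
def intool(p):
    o=r.get_obs();return R.from_quat(o["ee_rot"]).inv().apply(np.array(p)-o["tool_pos"])
E
python3 - <<'E'
from h import *
for n,a,b in(("orange",(301.3,155.3),(190.7,211.6)),("red",(198.9,213.6),(304.5,189.1))):
    X=tri(a,b);e=[P(k)@np.r_[X,1] for k in("scene","top")];print(n,X,[(q[:2]/q[2]).round(1) for q in e],np.hypot(*X[:2]),"tool",intool(X).round(4))
o=r.get_obs();print(R.from_quat(o["ee_rot"]).as_matrix().round(3))
E
```

```text
orange [0.47468622 0.19644785 0.13881445] [array([301.3, 155.3]), array([190.7, 211.6])] 0.5137302440465288 tool [-0.4005 -0.2277  0.1183]
red [ 0.54842264 -0.1621924   0.11783524] [array([198.9, 213.6]), array([304.5, 189.1])] 0.5719036367971955 tool [-0.572  -0.5512  0.1396]
[[-0.96   0.281 -0.001]
 [ 0.281  0.96  -0.001]
 [ 0.    -0.001 -1.   ]]
```
Heights: orange 138.8 (112+26=138 + unscrew 0..~3mm → 139.6–140.7) ; red 117.8 (117–120). Good.

Heights check out: orange top at 0.139 against an expected 0.138–0.141, red at 0.118 against 0.117–0.120. Now I'll move above the red cap with the fingers shut.

The manual's scale: shifts go in units of 25 mm and turns go in units of 0.25 rad. Converting my numbers, -0.18 m is -7.2, -0.139 m is -5.56.

```bash
echo '[[-1.44, -1.4, 0, 0, 0, 0], [-2.88, -2.8, 0, 0, 0, 0], [-4.32, -4.16, 0, 0, 0, 0], [-5.76, -5.56, 0, 0, 0, 0], [-7.2, -6.92, 0, 0, 0, 0]]' > rows.txt && python3 nudge.py rows.txt 0 30
echo '[[-1.44, -1.4, 0, 0, 0, 0], [-2.88, -2.8, 0, 0, 0, 0], [-4.32, -4.16, 0, 0, 0, 0], [-5.76, -5.56, 0, 0, 0, 0], [-7.2, -6.92, 0, 0, 0, 0]]' > rows.txt && python3 nudge.py rows.txt
echo '[[-1.44, -1.4, 0, 0, 0, 0], [-2.88, -2.8, 0, 0, 0, 0], [-4.32, -4.16, 0, 0, 0, 0], [-5.76, -5.56, 0, 0, 0, 0], [-7.2, -6.92, 0, 0, 0, 0]]' > rows.txt && python3 nudge.py rows.txt
echo '[[-1.2, -1.2, 1.2, 0, 0, 0], [-1.2, -1.2, 2.4, 0, 0, 0], [-1.2, -1.2, 2.8, 0, 0, 0], [-1.2, -1.2, 2.8, 0, 0, 0]]' > rows.txt && python3 nudge.py rows.txt
python3 -c "
from h import *
print(intool([0.5484,-0.1622,0.1178]).round(4),r.get_obs()['qpos'].round(3))
o=r.get_obs();im=r.grab_frame('wrist');cv2.imwrite('pics/w1.png',im)
c=r.camera_model('wrist');T=c['tool_from_camera']
def pr(p):
    q=np.linalg.inv(T)@np.r_[R.from_quat(o['ee_rot']).inv().apply(np.array(p)-o['tool_pos']),1];return c['fx']*q[0]/q[2]+c['cx'],c['fy']*q[1]/q[2]+c['cy']
print(pr([0.5484,-0.1622,0.1178]))"
```

```text
t: 0.6
tool_pos: [0.2789, 0.3094, 0.2573]
ee_rot: [0.142, 0.99, -0.0, -0.0]
contact_force: [0.6, -0.2, -0.4]
gripper_width: 0.568
grip_force: 0.0
t: 1.1
tool_pos: [0.4033, 0.0926, 0.2574]
ee_rot: [0.142, 0.99, 0.0, -0.0]
contact_force: [0.5, 1.0, -0.5]
gripper_width: 0.113
grip_force: 0.0
t: 1.6
tool_pos: [0.5275, -0.124, 0.2572]
ee_rot: [0.142, 0.99, 0.0, -0.0]
contact_force: [0.8, 0.6, 0.1]
gripper_width: 0.005
grip_force: 0.0
t: 2.0
tool_pos: [0.5467, -0.1586, 0.1864]
ee_rot: [0.142, 0.99, 0.001, -0.002]
contact_force: [0.0, -0.8, -0.5]
gripper_width: 0.001
grip_force: 0.0
[-0.0029 -0.0031  0.0686] [-0.49   0.475  1.357  0.     1.313 -1.777]
(np.float64(249.36409516763442), np.float64(215.74092441938387))
```

View pics/w1.png

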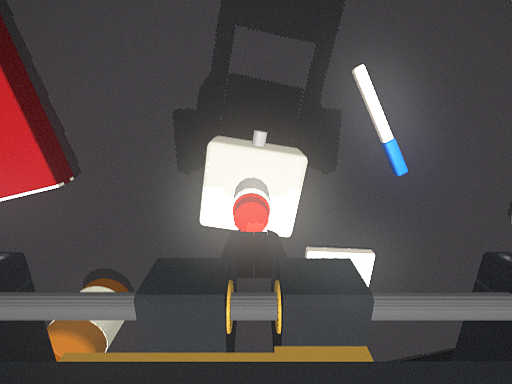

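The wrist view puts the red cap's top at (251.5,213) against a prediction of (249.4,215.7), so agreement is within about 1.5 mm. The fingers are shut above it. I'll descend and press.

Scaled: 0.047 m is 1.88, 0.045 m is 1.8.

```bash
echo '[[-0.12, -0.12, 1, 0, 0, 0], [-0.12, -0.12, 1.8, 0, 0, 0], [-0.12, -0.12, 1.88, 0, 0, 0]]' > rows.txt && python3 nudge.py rows.txt
echo '[[0, 0, 0.12, 0, 0, 0], [0, 0, 0.24, 0, 0, 0], [0, 0, 0.24, 0, 0, 0]]' > rows.txt && python3 nudge.py rows.txt
echo '[[0, 0, 0.08, 0, 0, 0], [0, 0, 0.16, 0, 0, 0], [0, 0, 0.16, 0, 0, 0]]' > rows.txt && python3 nudge.py rows.txt
```

```text
t: 2.35
tool_pos: [0.549, -0.162, 0.1404]
ee_rot: [0.141, 0.99, 0.0, -0.001]
contact_force: [-0.8, 0.3, -0.4]
gripper_width: 0.005
grip_force: 0.0
t: 2.65
tool_pos: [0.55, -0.1628, 0.136]
ee_rot: [0.142, 0.99, -0.0, 0.001]
contact_force: [0.8, 1.7, 3.9]
gripper_width: 0.005
grip_force: 1.8
t: 2.95
tool_pos: [0.55, -0.1628, 0.1319]
ee_rot: [0.142, 0.99, -0.0, 0.001]
contact_force: [1.3, 1.9, 3.9]
gripper_width: 0.002
grip_force: 2.1
```

Scaled: 0.003 m is 0.12, 0.002 m is 0.08.

```bash
echo '[[0, 0, 0.08, 0, 0, 0], [0, 0, 0.12, 0, 0, 0], [0, 0, 0.12, 0, 0, 0]]' > rows.txt && python3 nudge.py rows.txt
echo '[[0, 0, 0.04, 0, 0, 0], [0, 0, 0.08, 0, 0, 0], [0, 0, 0.08, 0, 0, 0]]' > rows.txt && python3 nudge.py rows.txt
```

```text
t: 3.25
tool_pos: [0.55, -0.1628, 0.1291]
ee_rot: [0.142, 0.99, -0.0, 0.001]
contact_force: [-0.1, 2.3, 8.1]
gripper_width: 0.003
grip_force: 3.6
t: 3.55
tool_pos: [0.5501, -0.1629, 0.1289]
ee_rot: [0.142, 0.99, -0.001, 0.002]
contact_force: [-3.7, 4.4, 21.1]
gripper_width: 0.004
grip_force: 10.9
```

It came to a solid stop at TCP z = 0.1289, which puts the cap top at 0.110, so the red cap is home. Now I'll lift and work out the transfer.

Scaled: -0.08 m is -3.2, -0.075 m is -3.

```bash
echo '[[0, 0, 0, 0, 0, 0], [0, 0, 0, 0, 0, 0], [0, 0, -1.2, 0, 0, 0], [0, 0, -3, 0, 0, 0], [0, 0, -3.2, 0, 0, 0]]' > rows.txt && python3 nudge.py rows.txt
python3 -c "
from h import *
print(intool([0.4747,0.1964,0.1388-0.013]).round(4),r.get_obs()['qpos'].round(3))"
```

```text
t: 4.05
tool_pos: [0.5509, -0.1636, 0.2111]
ee_rot: [0.142, 0.99, -0.002, 0.005]
contact_force: [-0.6, 0.6, 0.5]
gripper_width: 0.001
grip_force: 0.0
[0.175  0.3244 0.0829] [-0.495  0.456  1.312 -0.     1.363 -1.781]
```

```bash
echo '[[0.88, 1.64, 0, 0, 0, 0], [1.76, 3.28, 0, 0, 0, 0], [2.64, 4.88, 0, 0, 0, 0], [3.52, 6.52, 0, 0, 0, 0], [4.4, 8.12, 0, 0, 0, 0]]' > rows.txt && python3 nudge.py rows.txt 1 30
echo '[[0.88, 1.64, 0, 0, 0, 0], [1.76, 3.28, 0, 0, 0, 0], [2.6, 4.84, 0, 0, 0, 0], [2.6, 4.84, 0, 0, 0, 0]]' > rows.txt && python3 nudge.py rows.txt
echo '[[0, 0, 0, 0, 0, -0.6], [0, 0, 0, 0, 0, -1.2], [0, 0, 0, 0, 0, -1.8], [0, 0, 0, 0, 0, -2.4], [0, 0, 0, 0, 0, -3]]' > rows.txt && python3 nudge.py rows.txt
echo '[[0, 0, 0, 0, 0, -0.6], [0, 0, 0, 0, 0, -1.2], [0, 0, 0, 0, 0, -1.8], [0, 0, 0, 0, 0, -2.4], [0, 0, 0, 0, 0, -3]]' > rows.txt && python3 nudge.py rows.txt
echo '[[0, 0, 0, 0, 0, 0]]' > rows.txt && python3 nudge.py rows.txt
python3 -c "
from h import *
print(intool([0.4747,0.1964,0.1388-0.013]).round(4),r.get_obs()['qpos'].round(3))
o=r.get_obs();im=r.grab_frame('wrist');cv2.imwrite('pics/w2.png',im)
c=r.camera_model('wrist');T=c['tool_from_camera']
q=np.linalg.inv(T)@np.r_[R.from_quat(o['ee_rot']).inv().apply(np.array([0.4747,0.1964,0.1388])-o['tool_pos']),1];print(c['fx']*q[0]/q[2]+c['cx'],c['fy']*q[1]/q[2]+c['cy'])"
```

```text
t: 4.55
tool_pos: [0.5001, 0.0645, 0.2055]
ee_rot: [0.142, 0.99, -0.0, 0.0]
contact_force: [1.7, -0.1, -0.5]
gripper_width: 0.434
grip_force: 0.0
t: 4.95
tool_pos: [0.4708, 0.2012, 0.2055]
ee_rot: [0.139, 0.99, 0.0, -0.0]
contact_force: [1.2, -0.9, 0.4]
gripper_width: 0.798
grip_force: 0.0
t: 5.45
tool_pos: [0.4726, 0.1964, 0.2054]
ee_rot: [-0.233, 0.972, -0.0, 0.0]
contact_force: [-0.9, -0.0, 0.5]
gripper_width: 0.998
grip_force: 0.0
t: 5.95
tool_pos: [0.4726, 0.1964, 0.2054]
ee_rot: [-0.573, 0.819, -0.0, -0.0]
contact_force: [0.1, 0.3, -0.6]
gripper_width: 1.001
grip_force: 0.0
t: 6.05
tool_pos: [0.4726, 0.1965, 0.2054]
ee_rot: [-0.571, 0.821, -0.0, -0.0]
contact_force: [0.5, 0.1, 0.6]
gripper_width: 0.996
grip_force: 0.0
[-0.0006 -0.002   0.0796] [ 0.163  0.361  1.49  -0.     1.291 -2.624]
250.88902502496987 214.13242015654697
```

View pics/w2.png

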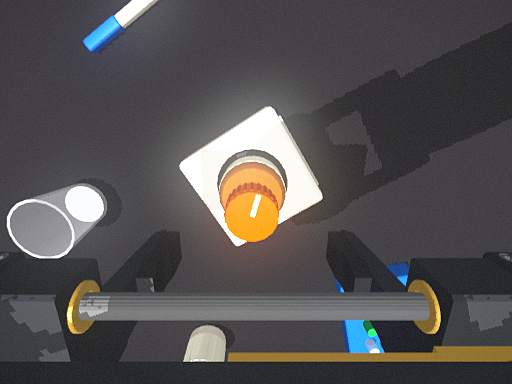

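The wrist view shows the orange cap's top at (251.5,215), matching the prediction of (250.9,214.1). I'll descend and grip with 35 N.

```bash
echo '[[0, -0.08, 1.2, 0, 0, 0], [0, -0.08, 2.4, 0, 0, 0], [0, -0.08, 3.12, 0, 0, 0], [0, -0.08, 3.12, 0, 0, 0]]' > rows.txt && python3 nudge.py rows.txt
echo '[[0, 0, 0, 0, 0, 0], [0, 0, 0, 0, 0, 0], [0, 0, 0, 0, 0, 0], [0, 0, 0, 0, 0, 0], [0, 0, 0, 0, 0, 0]]' > rows.txt && python3 nudge.py rows.txt 0.2 35
echo '[[0, 0, 0, 0, 0, 0], [0, 0, 0, 0, 0, 0], [0, 0, 0, 0, 0, 0]]' > rows.txt && python3 nudge.py rows.txt
python3 -c "
from h import *
o=r.get_obs();print(o['moment'],o['qpos'])"
```

```text
t: 6.5
tool_pos: [0.4734, 0.196, 0.1255]
ee_rot: [-0.569, 0.822, 0.001, -0.002]
contact_force: [0.2, -0.9, 0.3]
gripper_width: 0.999
grip_force: 0.0
t: 7.0
tool_pos: [0.4744, 0.1965, 0.1278]
ee_rot: [-0.571, 0.821, -0.0, 0.0]
contact_force: [0.8, 0.4, -0.1]
gripper_width: 0.571
grip_force: 0.0
t: 7.3
tool_pos: [0.4744, 0.1965, 0.1276]
ee_rot: [-0.571, 0.821, -0.0, 0.0]
contact_force: [-0.1, -0.8, 1.8]
gripper_width: 0.468
grip_force: 35.0
[ 0.09007509  0.07779945 -0.00989267] [ 1.61851028e-01  4.55546481e-01  1.59566572e+00 -1.06599470e-05
  1.09010888e+00 -2.62409503e+00]
```

Gripped, opening about 41 mm. Now I'll screw down, watching the wrist moment.

Scaled: 0.0005 m is 0.02, 0.0004 m is 0.016, 0.75 rad is 3.

```bash
cat >m.py <<'E'
from bench import r
o=r.get_obs();print("MZ",o["moment"].round(3),"q6",o["qpos"][5].round(3),"F",o["contact_force"].round(1))
E
echo '[[0, 0, 0.004, 0, 0, 0.6], [0, 0, 0.008, 0, 0, 1.2], [0, 0, 0.012, 0, 0, 1.8], [0, 0, 0.016, 0, 0, 2.4], [0, 0, 0.02, 0, 0, 3]]' > rows.txt && python3 nudge.py rows.txt | grep grip; python3 m.py
echo '[[0, 0, 0.004, 0, 0, 0.6], [0, 0, 0.008, 0, 0, 1.2], [0, 0, 0.012, 0, 0, 1.8], [0, 0, 0.016, 0, 0, 2.4], [0, 0, 0.02, 0, 0, 3]]' > rows.txt && python3 nudge.py rows.txt | grep grip; python3 m.py
echo '[[0, 0, 0.004, 0, 0, 0.6], [0, 0, 0.008, 0, 0, 1.2], [0, 0, 0.012, 0, 0, 1.8], [0, 0, 0.016, 0, 0, 2.4], [0, 0, 0.02, 0, 0, 3]]' > rows.txt && python3 nudge.py rows.txt | grep grip; python3 m.py
```

```text
gripper_width: 0.465
grip_force: 35.0
MZ [1.017 0.716 0.154] q6 -1.868 F [-4.7  6.5  3.8]
gripper_width: 0.465
grip_force: 35.0
MZ [2.187 0.585 0.144] q6 -1.118 F [-3.7 14.1  2.5]
gripper_width: 0.459
grip_force: 35.0
MZ [2.953 0.076 0.132] q6 -0.368 F [ 0.1 19.9 -0. ]
```

The drag moment is steady at about 0.13 N m. The lateral force comes from a small axis offset and is harmless. I'll continue in smaller steps and watch for the stop.

```bash

echo '[[0, 0, 0.004, 0, 0, 0.4], [0, 0, 0.004, 0, 0, 0.8], [0, 0, 0.004, 0, 0, 0.8]]' > rows.txt && python3 nudge.py rows.txt | grep grip_; python3 m.py
echo '[[0, 0, 0.004, 0, 0, 0.4], [0, 0, 0.004, 0, 0, 0.8], [0, 0, 0.004, 0, 0, 0.8]]' > rows.txt && python3 nudge.py rows.txt | grep grip_; python3 m.py
```

```text
grip_force: 35.0
MZ [ 2.996 -0.033 -0.065] q6 -0.171 F [ 0.3 20.2 -0. ]
grip_force: 35.0
MZ [ 3.057 -0.208 -0.065] q6 0.029 F [ 1.1 20.4 -1.3]
```

```bash

echo '[[0, 0, 0.004, 0, 0, 0.4], [0, 0, 0.004, 0, 0, 0.8], [0, 0, 0.004, 0, 0, 0.8]]' > rows.txt && python3 nudge.py rows.txt | grep grip_; python3 m.py
echo '[[0, 0, 0.004, 0, 0, 0.4], [0, 0, 0.004, 0, 0, 0.8], [0, 0, 0.004, 0, 0, 0.8]]' > rows.txt && python3 nudge.py rows.txt | grep grip_; python3 m.py
```

```text
grip_force: 35.0
MZ [ 3.096 -0.444 -0.116] q6 0.229 F [ 3.8 21.1 -3.1]
grip_force: 35.0
MZ [ 3.047 -0.602 -0.127] q6 0.429 F [ 4.9 20.5 -3.9]
```

```bash

echo '[[0, 0, 0.004, 0, 0, 0.4], [0, 0, 0.004, 0, 0, 0.8]]' > rows.txt && python3 nudge.py rows.txt | grep grip_; python3 m.py
echo '[[0, 0, 0.004, 0, 0, 0.4], [0, 0, 0.004, 0, 0, 0.8]]' > rows.txt && python3 nudge.py rows.txt | grep grip_; python3 m.py
python3 -c "
from h import *
im=r.grab_frame('wrist');cv2.imwrite('pics/w3.png',im[150:330,130:380])"
```

```text
grip_force: 35.0
MZ [ 2.95  -0.941  0.093] q6 0.63 F [ 7.1 19.  -5.8]
grip_force: 35.0
MZ [ 2.721 -1.111  0.18 ] q6 0.83 F [ 8.5 18.6 -6.4]
```

View pics/w3.png

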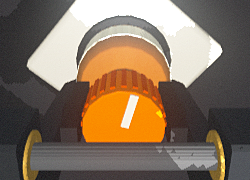

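The wrist crop shows the white line still running from about (125,127) to (133,97), at the same angle to the gripper as before. So the cap turns with the fingers without slipping. Continuing.

```bash

echo '[[0, 0, 0.004, 0, 0, 0.4], [0, 0, 0.008, 0, 0, 0.8]]' > rows.txt && python3 nudge.py rows.txt | grep grip_; python3 m.py
echo '[[0, 0, 0.004, 0, 0, 0.4], [0, 0, 0.008, 0, 0, 0.6]]' > rows.txt && python3 nudge.py rows.txt | grep grip_; python3 m.py
```

```text
grip_force: 35.0
MZ [ 2.546 -1.216  0.092] q6 1.03 F [ 9.1 17.5 -5.1]
grip_force: 35.0
MZ [ 2.364 -1.204  0.174] q6 1.179 F [ 8.9 16.6 -4.3]
```

```bash

echo '[[0, 0, 0.004, 0, 0, 0.4], [0, 0, 0.008, 0, 0, 0.6]]' > rows.txt && python3 nudge.py rows.txt | grep grip_; python3 m.py
echo '[[0, 0, 0.004, 0, 0, 0.4]]' > rows.txt && python3 nudge.py rows.txt | grep grip_; python3 m.py
```

```text
grip_force: 35.0
MZ [ 1.616 -0.348  0.542] q6 1.328 F [ 3.  11.  -0.1]
grip_force: 35.0
MZ [1.111 0.672 0.857] q6 1.427 F [-4.3  6.9  6.7]
```

The moment rises to 0.86 N m, so the stop is reached at q6 of about 1.25–1.3. I'll press slightly further, hold, and check.

```bash

echo '[[0, 0, 0, 0, 0, 0.2], [0, 0, 0, 0, 0, 0.2]]' > rows.txt && python3 nudge.py rows.txt | grep grip_; python3 m.py
echo '[[0, 0, 0, 0, 0, 0], [0, 0, 0, 0, 0, 0], [0, 0, 0, 0, 0, 0]]' > rows.txt && python3 nudge.py rows.txt | grep tool; python3 m.py
python3 -c "
from h import *
im=r.grab_frame('wrist');cv2.imwrite('pics/w4.png',im[150:330,130:380])"
```

```text
grip_force: 35.0
MZ [1.103 0.97  0.573] q6 1.476 F [-5.2  6.3  5.8]
tool_pos: [0.4733, 0.1976, 0.1249]
MZ [1.024 0.989 0.566] q6 1.475 F [-5.2  6.5  5.6]
```

View pics/w4.png

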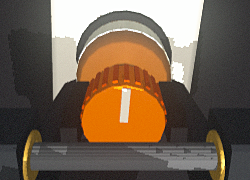

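The line is now vertical relative to the gripper, meaning the fingers slipped about 0.25 rad against the solid stop, so the cap is bottomed out. Backing off a quarter turn.

```bash

echo '[[0, 0, -0.004, 0, 0, -0.52], [0, 0, -0.008, 0, 0, -1.04], [0, 0, -0.012, 0, 0, -1.56], [0, 0, -0.016, 0, 0, -2.08], [0, 0, -0.02, 0, 0, -2.6]]' > rows.txt && python3 nudge.py rows.txt | grep grip_; python3 m.py
echo '[[0, 0, -0.004, 0, 0, -0.52], [0, 0, -0.008, 0, 0, -1.04], [0, 0, -0.012, 0, 0, -1.56], [0, 0, -0.016, 0, 0, -2.08], [0, 0, -0.02, 0, 0, -2.6]]' > rows.txt && python3 nudge.py rows.txt | grep grip_; python3 m.py
echo '[[0, 0, -0.004, 0, 0, -0.6], [0, 0, -0.008, 0, 0, -1.2], [0, 0, -0.008, 0, 0, -1.2], [0, 0, -0.008, 0, 0, -1.2], [0, 0, -0.008, 0, 0, -1.2]]' > rows.txt && python3 nudge.py rows.txt; python3 m.py
python3 -c "
from h import *
print(intool([0.4747,0.1964,0.126]))
im=r.grab_frame('wrist');t=r.grab_frame('top');a=cv2.resize(im[150:330,130:380],None,fx=1.6,fy=1.6);b=cv2.resize(t[195:225,175:205],(288,288),interpolation=0);cv2.imwrite('pics/w5.png',np.hstack([a,b]))"
```

```text
grip_force: 35.0
MZ [-0.002  0.477 -0.129] q6 0.821 F [-1.9  0.1  4.2]
grip_force: 35.0
MZ [-0.241 -0.274 -0.145] q6 0.171 F [ 2.3 -0.7  0.2]
t: 13.2
tool_pos: [0.4755, 0.1964, 0.1261]
ee_rot: [0.6, 0.8, 0.001, 0.001]
contact_force: [4.7, -0.1, 0.0]
gripper_width: 0.464
grip_force: 35.0
MZ [-0.205 -0.689  0.078] q6 -0.121 F [ 4.7 -0.1  0. ]
[ 0.00018618 -0.00073001  0.00011577]
```

View pics/w5.png

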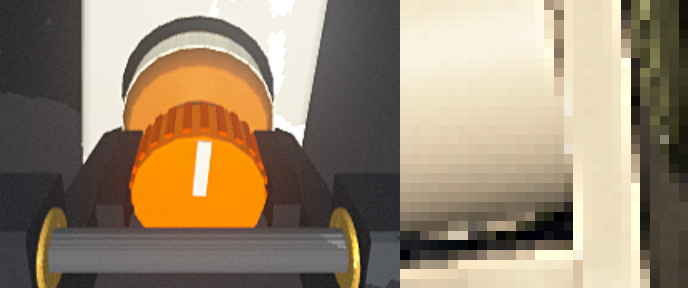

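In the wrist crop the white line leans about 4° more than it did at the stop. The wrist turned 1.60 rad, so the cap backed off about 1.53 rad, within 1.22–1.92. The arm is still, the grip is 35 N, and the TCP is about 1 mm from cap_grip. The top view is blocked by the arm. Handing in.

```bash
python3 -c "
from bench import r
print(r.close_job())"
```

```text
the job is handed in; nothing more can be done
None
```

I pressed the red dust cap home, screwed the orange cap down to its stop, and backed it off by about 1.53 rad (estimated from the wrist angle and camera). The gripper is still closed on it at 35 N; I handed the job in at about 13 s, and it returned no verdict.

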